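Open the clear parts box by its hidden finger notch

TASK

Open the clear parts box by its catch. Beginning out towards one end of the pale oak front rail, feel along the rail's top with a fingertip until you come to the finger notch, which is not always in the same place, then press the catch down inside the notch so that the lid springs up ajar, and take the hand away. Let the lid rise by its own spring without pushing or pulling on it, and leave the rocking horse, the bucket and the mallet where they stand.

Things in the scene. Friction and masses are not known exactly. Their poses are not given: they have to be found in the camera images.
- box: Parts box fixed to the desk: 150 mm deep (x), 250 long (y), 60 high; origin at the centre of its underside, its own -x is its front. Its front wall is a pale oak rail 24 mm thick (x -75 to -51 mm), top 60 mm above the desk. Behind it lies the flat clear lid (x -51 to +74 mm), its top 47 mm above the desk, 13 mm below the rail's top. The space in front of the rail is free.
- rail_top (a point): Middle of the rail's top face; axes as the box: x back to the lid, y along the rail, z up. The finger notch, 32 mm wide, is cut across the rail's whole thickness, open to front and lid; its centre lies anywhere within 37 mm of this point along y (not marked). It is filled by a catch of the same oak whose top is 4 mm below the rail's top, the only step in the rail's top.
- catch (a joint): How far the catch in the notch is pressed down, m: 0 at rest, 0.005 fully down. Sprung: about 1.5 N to start, 5 N fully down; comes back up when let go. Pressed about 3.5 to 4 mm it draws back a steel bolt, 14 mm wide, that reaches 4 mm over the lid's front edge at the notch, and so frees the lid.
- lid (a joint): Angle of the lid about its hinge along the back of the box, rad: 0 shut and caught, about 0.35 sprung ajar against its stop (front edge about 42 mm higher). A spring in the hinge lifts it in about a second once the bolt lets go; a finger standing over the lid's edge would hold it back.
- lid_panel: The clear lid, 125 x 250 x 4 mm; origin on the hinge line at the back, its own -x towards the front edge.
- lid_edge (a point): Middle of the lid's front edge, on its top face.
- horse: Loose walnut rocking horse, 115 mm long (x), 34 mm wide, 90 mm high, near one end of the box; origin under its centre. To be left alone.
- bucket: Loose tin bucket, 60 mm across the rim, 52 mm high, with a wire bail up to 75 mm, near one end of the box; origin at the centre of its underside. To be left alone.
- mallet: Loose boxwood mallet lying on its side, 190 mm long (handle to its -x, head at +x), head 44 mm in diameter and 70 mm long, beside the box; origin on the desk below the handle. To be left alone.

How it is judged:
On the way, in this order (a step that is already met when the one before it is completed fails the run):
1. a fingertip touches the rail's top out towards one end (over 50 mm from its middle), the catch still up and the lid shut (contact force between the fingers and anything else above 0.2 N and x of the grasp point in the frame of rail_top between -0.045 and 0.04 m and y of the grasp point in the frame of rail_top between -0.16 and 0.16 m and z of the grasp point in the frame of rail_top above 0 m and value of joint catch below 0.001 m and value of joint lid below 0.05 rad and (y of the grasp point in the frame of rail_top below -0.05 m or y of the grasp point in the frame of rail_top above 0.05 m)), for 0.2 s.
2. a fingertip presses the catch down inside the notch (value of joint catch above 0.003 m and contact force between the fingers and anything else above 0.5 N), for 0.05 s.
At the end, for the whole second after the job is handed in: The lid stands ajar by at least 0.28 rad (about 35 mm at its front edge), at rest, the catch has come back up to within 1 mm, and the horse, bucket and mallet are within 20 mm of where they stood (value of joint lid above 0.28 rad and velocity of joint lid below 0.05 rad/s and value of joint catch below 0.001 m and distance of each of horse, bucket, mallet from where it was at the start of the episode below 0.02 m); the robot touches nothing.
It fails at once if the fingers push or pull on the lid (over 5 N) (contact force between the fingers and lid_panel above 5 N).
It fails at once if the horse, the bucket or the mallet is moved by more than 20 mm (distance of any of horse, bucket, mallet from where it was at the start of the episode above 0.02 m).
It also fails if it takes over 64 s, if anything falls off the work surface, if the arm or the gripper's body presses on something with over 40 N, if the wrist force passes 120 N, or if a joint passes its speed limit or range.

ROBOT

A 6-joint arm with a two-finger parallel gripper is mounted at the origin on the work surface. World frame = base frame: x ahead of the robot, y to its left, z up, the work surface at z = 0. Lengths are in m, angles in rad, forces in N, time in s.
With the tool pointing down it reaches from about 0.3 to 0.75 m from the base axis. Payload 8.5 kg.
Tool frame: the origin (TCP) lies midway between the tips of the shut fingers; the grasp point (between the pads) lies tcp_to_grasp behind it (tcp_to_grasp is the distance from the TCP to the grasp point, in m); z points along the fingers, y is the line along which they close (so a half turn about z gives the same grasp; the last joint's range is limited). The gripper opens to 88 mm and grips with 3 to 60 N. Pads are 18 mm wide; open, the fingers measure 123 mm over their backs; the gripper's body (75 mm by 187 mm) begins 45 mm behind the grasp point.
Start: joints at [1.036, 0.381, 1.297, -0, 1.464, -0.215], TCP at [0.173, 0.522, 0.239] pointing down, gripper open.
Joint ranges: [-3.11, 3.11], [-0.89, 2.33], [0.22, 2.48], [-1.42, 4.56], [0.17, 2.85], [-2.88, 2.88]. Speed limits (rad/s): [2.39, 2.39, 3.14, 3.14, 3.14, 3.14].

INTERFACE

Orientations are given as a unit quaternion [w, x, y, z].
In Python, from station import * gives the robot as it stands.
- The arm moves only by the shell command python3 -m creep 'ROWS'. ROWS is JSON, a list that holds one entry, the list of rows, each a list of 7 numbers: the turn, a rotation vector about the tool's x, y, z in degrees, then the shift along the tool's x, y, z in mm, then the opening, from 0 (shut) to 1 (fully open). In form: [[[ax, ay, az, dx, dy, dz, jaw], ...]]. A call has 1 to 5 rows; each row is the pose to reach, as a shift and turn from the pose commanded when the call began, along the tool's axes at that moment; what a row does not reach only later rows make up. A row lasts 1/12 s, in which the tool goes at most 41.7 mm and 7.16 degrees, less where a joint would pass 70% of its speed; a pose out of reach is approached as far as the arm can. A call with a gripper value outside its range is refused whole. The fingers move at their own pace and stop on an object; the grip force is fixed at half the most. Time passes only in rows, so rows that repeat a pose let the fingers close. It gives the time, the measured TCP pose, the force and the opening at its end, in the units of the state.
- get_obs(): the state, without advancing time (a new reading comes with each control period).
- snapshot(name): name is "scene" or "side" or "wrist"; returns a dict with "image" (384x512x3 uint8, red, green, blue), "fx", "fy", "cx", "cy" (pixels), "k1" (the pictures are not rectified: a ray, as slopes to the right and down, at radius r is drawn at 1 + k1 r^2 times it, then the intrinsics apply), "rvec" (rotation vector, rad) and "tvec" (3), from world to camera coordinates, as OpenCV has them. Camera axes: x right, y down, z forward; pixel columns grow to the right and rows downward; lengths in m; the calibration is good to about 2 mm. A picture is of the moment at which its call begins. There is no depth.
- sign_off(): hands the job in, once; it reports no verdict.
The state is a dict: "time": time; "joint_positions": joint angles; "joint_vel": joint speeds; "tau": joint torques, N m; "eef_pos": TCP position; "tool_rot": TCP orientation; "force": force on the tool from outside, world axes, zero at the start; "ft_torque": the same for the moment, N m; "opening": finger opening in m.
Only numpy, scipy, OpenCV 4.12 (cv2) and the standard library are available. Lean on these libraries where they do the work, as an engineer would, in place of code of your own. Each camera call takes 0.05 s, during which the arm holds its last target. There are 200 camera calls.

## Working session

There is one attempt and no reset: what is moved stays moved. The work goes in short steps, Python scripts to look and compute and a shell command to move; the robot and the scene stay as the last step left them, time stands still between calls to the robot, and variables do not carry over. Pictures are saved under pics/ and viewed, on a budget of 10 in all, crops included, one or two more only if the job needs it, and the job is handed in when it is done.

```bash
mkdir -p pics; python3 - <<'E'
from station import *
import cv2
o=get_obs()
for k,v in o.items(): print(k,v)
for n in("scene","side"):
    s=snapshot(n); cv2.imwrite(f"pics/{n}0.png",s["image"][:,:,::-1]); print(n,{k:s[k] for k in s if k!="image"})
try: print(tcp_to_grasp)
except Exception as e: print(e)
E
ls
```

```text
time 0.0
joint_positions [ 1.03570453e+00  3.81202110e-01  1.29826490e+00 -2.23509957e-05
  1.46358553e+00 -2.15273664e-01]
joint_vel [ 7.04085668e-04 -3.39480696e-04  9.48409751e-04 -9.35735698e-04
  9.09277585e-04 -8.37996817e-06]
tau [-1.96130845e-04 -4.37900162e+01 -2.24555433e+01  7.13253370e-02
  3.50412971e-02 -8.45534237e-05]
eef_pos [0.1727636  0.52186511 0.23813309]
tool_rot [-2.57145650e-04  1.59227204e-01  9.87241695e-01 -6.83242777e-04]
force [ 0.01533464  0.02850863 -0.01703106]
ft_torque [-0.04233682 -0.00650444 -0.00765383]
opening 0.0882138337704731
scene {'fx': 439.78990006691885, 'fy': 439.78990006691885, 'cx': 254.2253221815524, 'cy': 193.64269268096362, 'k1': -0.0015234013191029174, 'rvec': array([ 1.89330143,  1.53298337, -0.65260527]), 'tvec': array([-0.16775183, -0.31401721,  1.59548417])}
side {'fx': 365.14263678962607, 'fy': 365.14263678962607, 'cx': 252.8689668812283, 'cy': 189.83844838875552, 'k1': -0.06637475761629477, 'rvec': array([ 0.62460159, -2.71441942,  1.02536309]), 'tvec': array([0.52899427, 0.19683169, 0.74668652])}
0.0187
pics
```

View pics/scene0.png

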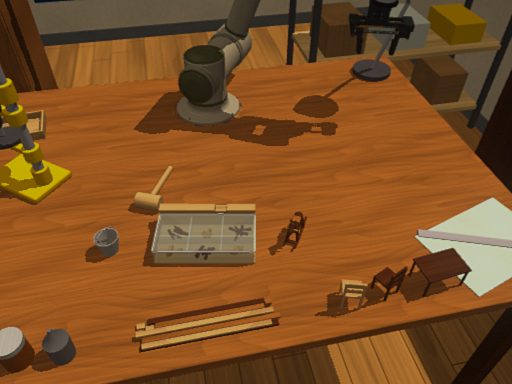

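View pics/side0.png

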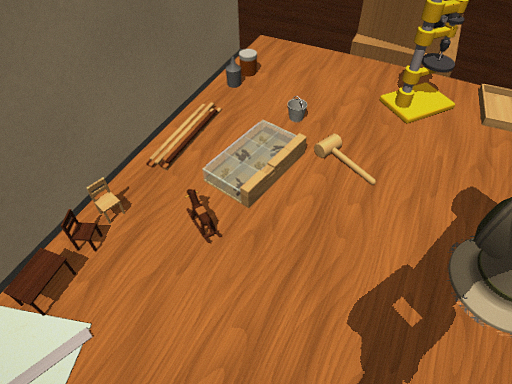

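The scene picture shows the box with its rail from about (160,208) to (255,209), facing the robot. The mallet is at (150,195), the bucket at (106,241) and the horse at (295,230). In the side picture the rail runs from (247,195) to (303,142). I'll enlarge both views to get exact corners.

```bash
python3 - <<'E'
import cv2,numpy as np
a=cv2.imread("pics/scene0.png")[190:270,145:265]; b=cv2.imread("pics/side0.png")[115:210,195:315]
f=lambda i:cv2.resize(i,None,fx=6,fy=6,interpolation=cv2.INTER_CUBIC)
a=cv2.resize(a[:45],None,fx=6.6,fy=6,interpolation=cv2.INTER_CUBIC)
b=cv2.resize(b,None,fx=3.4,fy=3.4,interpolation=cv2.INTER_CUBIC)
im=np.zeros((600,800,3),np.uint8); im[:270,:792]=a; im[272:272+b.shape[0],:b.shape[1]]=b
cv2.imwrite("pics/crop0.png",im)
E
```

```text
(no output)
```

View pics/crop0.png

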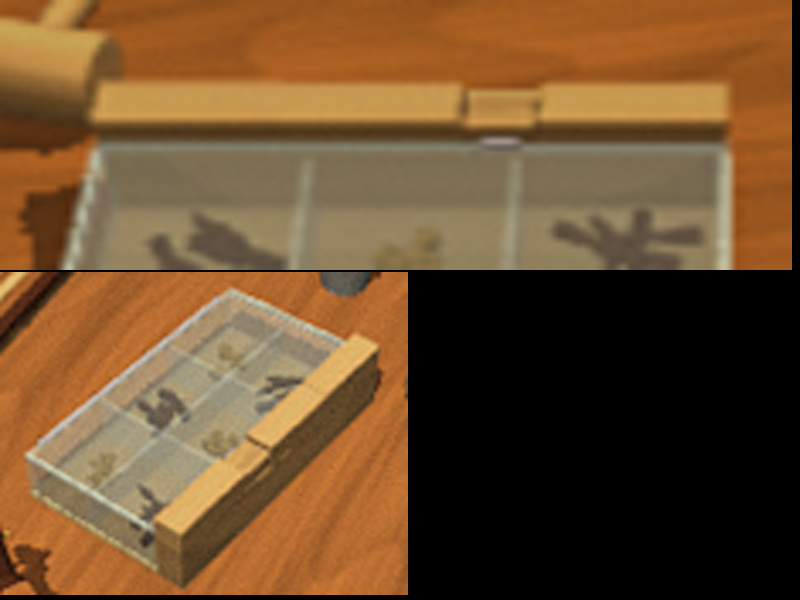

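The enlarged views show the rail top as a quadrilateral in the scene crop, (98,84), (727,84), (730,124), (92,122). The notch lies at crop x of about 463 to 540, and the steel bolt at about (500,142). Next I cast these points onto z=0.06.

```bash
cat > h.py <<'E'
from station import *
import cv2,numpy as np
def cast(s,uv,z):
    R=cv2.Rodrigues(s["rvec"])[0]; K=np.array([[s["fx"],0,s["cx"]],[0,s["fy"],s["cy"]],[0,0,1.]])
    p=cv2.undistortPoints(np.array(uv,float).reshape(-1,1,2),K,np.array([s["k1"],0,0,0.])).reshape(-1,2)
    d=np.c_[p,np.ones(len(p))]@R; c=-R.T@s["tvec"]
    return c+d*((z-c[2])/d[:,2])[:,None]
E
python3 - <<'E'
from h import *
np.set_printoptions(precision=4,suppress=True)
s=snapshot("scene")
c=np.array([(98,84),(727,84),(730,124),(92,122),(464,104),(540,104)],float)
P=cast(s,(c+.5)/[6.6,6]-.5+[145,190],.06);print(P)
s2=snapshot("side")
c=np.array([(157,528),(180,545),(378,345),(350,335),(259,446),(240,466)],float)-[0,272]
Q=cast(s2,(c+.5)/3.4-.5+[195,115],.06);print(Q)
for X in(P,Q):
    m=X[:4].mean(0); print(m, X[4:].mean(0))
# other items (desk plane, rough)
print(cast(s,[(136,203),(160,207),(170,168),(106,236),(295,245),(295,215)],.03))
print(cast(s2,[(318,155),(340,140),(374,183),(297,115),(190,210),(217,238)],.02))
E
```

```text
[[ 0.5245 -0.1947  0.06  ]
 [ 0.5765  0.0501  0.06  ]
 [ 0.6005  0.0461  0.06  ]
 [ 0.5474 -0.1983  0.06  ]
 [ 0.5669 -0.0541  0.06  ]
 [ 0.5731 -0.0247  0.06  ]]
[[ 0.5946  0.0517  0.06  ]
 [ 0.5735  0.0586  0.06  ]
 [ 0.5263 -0.1945  0.06  ]
 [ 0.5507 -0.1964  0.06  ]
 [ 0.5644 -0.051   0.06  ]
 [ 0.5683 -0.0266  0.06  ]]
[ 0.5622 -0.0742  0.06  ] [ 0.57   -0.0394  0.06  ]
[ 0.5613 -0.0701  0.06  ] [ 0.5664 -0.0388  0.06  ]
[[ 0.4779 -0.2597  0.03  ]
 [ 0.5069 -0.1966  0.03  ]
 [ 0.3495 -0.1583  0.03  ]
 [ 0.5823 -0.3362  0.03  ]
 [ 0.71    0.1239  0.03  ]
 [ 0.6113  0.1519  0.03  ]]
[[ 0.4823 -0.1811  0.02  ]
 [ 0.4468 -0.2666  0.02  ]
 [ 0.3201 -0.1446  0.02  ]
 [ 0.5988 -0.322   0.02  ]
 [ 0.692   0.1294  0.02  ]
 [ 0.5943  0.1705  0.02  ]]
```

```bash
cat >> h.py <<'E'
from scipy.spatial.transform import Rotation as Ro
M=np.array([.562,-.072,.06]); X=np.array([.978,-.208,0]); Y=np.array([.208,.978,0]); Z=np.array([0,0,1.])
Rt=Ro.from_matrix(np.c_[np.cross(X,-Z),X,-Z])
def rail(x,y,z): return M+x*X+y*Y+z*Z
def loc():
    o=get_obs(); d=o["eef_pos"]-M
    return np.array([d@X,d@Y,d[2]])*1e3
def delta(p):
    o=get_obs(); q=np.asarray(o["tool_rot"]); R=Ro.from_quat(q[[1,2,3,0]])
    return np.degrees((R.inv()*Rt).as_rotvec()), R.inv().apply(p-o["eef_pos"])*1e3
E
python3 - <<'E'
from h import *
np.set_printoptions(precision=1,suppress=True)
print(delta(rail(-.01,.085,.14)),loc())
E
```

```text
(array([-0. ,  0. , 83.7]), array([-536.9, -358.1,   38.6])) [-504.2  500.   178.4]
```

```bash

python3 -m creep '[[[0,0,0,-27,-18,0,0],[0,0,0,-54,-36,0,0],[0,0,0,-81,-54,0,0],[0,0,0,-108,-72,0,0],[0,0,0,-134,-90,0,0]]]'
python3 -m creep '[[[0,0,0,-27,-18,0,0],[0,0,0,-54,-36,0,0],[0,0,0,-81,-54,0,0],[0,0,0,-108,-72,0,0],[0,0,0,-134,-90,0,0]]]'
python3 -m creep '[[[0,0,0,-27,-18,0,0],[0,0,0,-54,-36,0,0],[0,0,0,-81,-54,0,0],[0,0,0,-108,-72,0,0],[0,0,0,-134,-90,0,0]]]'
python3 -m creep '[[[0,0,0,-27,-18,0,0],[0,0,0,-54,-36,0,0],[0,0,0,-81,-54,0,0],[0,0,0,-108,-72,0,0],[0,0,0,-134,-90,0,0]]]'
python3 -m creep '[[[0,0,6,0,0,0,0],[0,0,12,0,0,0,0],[0,0,18,0,0,0,0],[0,0,24,0,0,0,0],[0,0,28,0,0,0,0]]]'
python3 -m creep '[[[0,0,6,0,0,0,0],[0,0,12,0,0,0,0],[0,0,18,0,0,0,0],[0,0,24,0,0,0,0],[0,0,28,0,0,0,0]]]'
python3 -m creep '[[[0,0,6,0,0,0,0],[0,0,12,0,0,0,0],[0,0,18,0,0,0,0],[0,0,24,0,0,0,0],[0,0,28,0,0,0,0]]]'
python3 - <<'E'
from h import *
np.set_printoptions(precision=1,suppress=True)
print(delta(rail(-.01,.085,.03)),loc(),get_obs()["joint_positions"])
E
```

```text
time: 0.62
eef_pos: [0.2724, 0.3932, 0.2387]
tool_rot: [-0.0, 0.159, 0.987, -0.0]
force: [0.5, 0.4, -0.1]
opening: 0.057
time: 1.03
eef_pos: [0.3714, 0.2655, 0.2388]
tool_rot: [0.0, 0.159, 0.987, -0.0]
force: [0.3, 0.7, -0.3]
opening: 0.0236
time: 1.45
eef_pos: [0.4704, 0.1379, 0.2387]
tool_rot: [-0.0, 0.159, 0.987, 0.0]
force: [0.1, -0.3, 0.1]
opening: 0.0005
time: 1.87
eef_pos: [0.5693, 0.0103, 0.2386]
tool_rot: [-0.0, 0.159, 0.987, 0.0]
force: [0.6, 2.1, 0.2]
opening: 0.0004
time: 2.28
eef_pos: [0.5685, 0.0117, 0.2385]
tool_rot: [-0.0, 0.396, 0.918, -0.0]
force: [0.9, 1.1, 0.2]
opening: 0.0006
time: 2.7
eef_pos: [0.5685, 0.0119, 0.2385]
tool_rot: [-0.0, 0.606, 0.795, -0.0]
force: [-0.1, -0.3, 0.7]
opening: 0.0002
time: 3.12
eef_pos: [0.5685, 0.0119, 0.2385]
tool_rot: [-0.0, 0.781, 0.625, -0.0]
force: [-0.4, -0.8, -0.4]
opening: 0.0006
(array([-0. ,  0. , -0.6]), array([  1.6,   1.2, 148.5])) [-11.1  83.4 178.5] [-0.2  0.4  1.2  0.   1.5  0. ]
```

```bash

python3 -m creep '[[[0,0,0,0,0,32,0],[0,0,0,0,0,64,0],[0,0,0,0,0,96,0],[0,0,0,0,0,128,0],[0,0,0,2,1,150,0]]]'
python3 -m creep '[[[0,0,-0.6,0,0,5,0],[0,0,-0.6,0,0,10,0],[0,0,-0.6,0,0,15,0],[0,0,-0.6,0,0,18,0],[0,0,-0.6,0,0,18,0]]]'
python3 - <<'E'
from h import *
np.set_printoptions(precision=1,suppress=True)
print(delta(rail(-.01,.085,.0)),loc(),get_obs()["force"])
a=snapshot("side")["image"][110:220,190:330,::-1];b=snapshot("scene")["image"][160:260,130:310,::-1];
im=np.zeros((600,800,3),np.uint8)
a=cv2.resize(a,None,fx=2.6,fy=2.6,interpolation=2);b=cv2.resize(b,None,fx=3,fy=3,interpolation=2)
im[:a.shape[0],:a.shape[1]]=a;im[290:590,:540]=b
w=snapshot("wrist")["image"][:,:,::-1];im[:288,400:784]=cv2.resize(w,(384,288))
cv2.imwrite("pics/p1.png",im)
E
```

```text
time: 3.53
eef_pos: [0.5687, 0.0136, 0.086]
tool_rot: [-0.001, 0.779, 0.627, -0.001]
force: [-0.3, 0.1, -0.6]
opening: 0.0002
time: 3.95
eef_pos: [0.5702, 0.0135, 0.0712]
tool_rot: [0.0, 0.776, 0.631, 0.0]
force: [-0.3, 0.5, -0.0]
opening: 0.0003
(array([ 0.1, -0. ,  0.3]), array([-0.3, -0.3, 11.2])) [-9.8 85.3 11.2] [-0.3  0.5 -0. ]
```

View pics/p1.png

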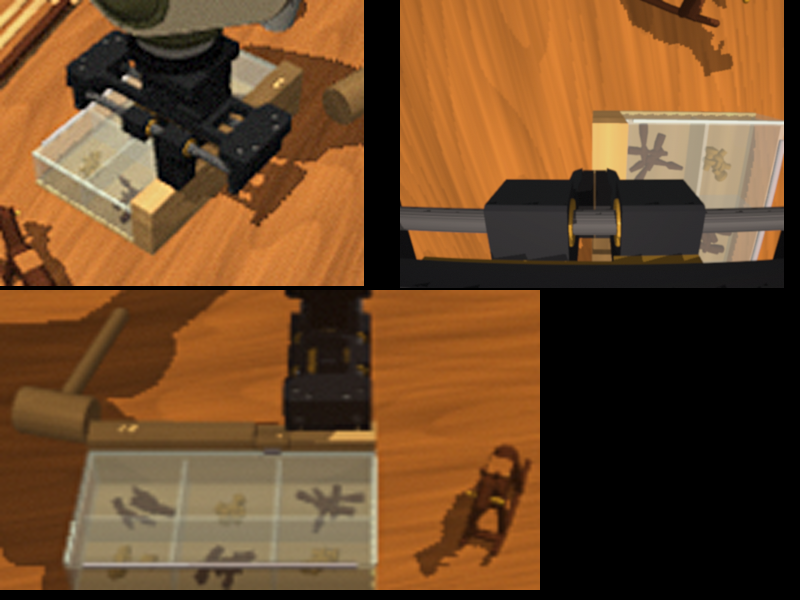

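The picture shows the shut fingers just above the rail's top between the notch and the horse end. The horse and mallet are well clear. I'll come down gently.

```bash

python3 -m creep '[[[0,0,0,0,0,2,0],[0,0,0,0,0,4,0],[0,0,0,0,0,6,0],[0,0,0,0,0,8,0],[0,0,0,0,0,8,0]]]'
python3 -m creep '[[[0,0,0,0,0,0.4,0],[0,0,0,0,0,0.8,0],[0,0,0,0,0,1.2,0],[0,0,0,0,0,1.6,0],[0,0,0,0,0,1.6,0]]]'
```

```text
time: 4.52
eef_pos: [0.5697, 0.0136, 0.0622]
tool_rot: [-0.0, 0.776, 0.631, -0.0]
force: [-0.2, -0.4, 0.0]
opening: 0.0005
time: 4.93
eef_pos: [0.5699, 0.0136, 0.0611]
tool_rot: [-0.0, 0.776, 0.631, -0.0]
force: [0.2, 0.1, -0.3]
opening: 0.0009
```

```bash

python3 -m creep '[[[0,0,0,0,0,0.2,0],[0,0,0,0,0,0.4,0],[0,0,0,0,0,0.6,0],[0,0,0,0,0,0.8,0],[0,0,0,0,0,0.8,0]]]'
python3 -m creep '[[[0,0,0,0,0,0.2,0],[0,0,0,0,0,0.4,0],[0,0,0,0,0,0.6,0],[0,0,0,0,0,0.8,0],[0,0,0,0,0,0.8,0]]]'
```

```text
time: 5.35
eef_pos: [0.57, 0.0136, 0.0605]
tool_rot: [0.0, 0.776, 0.631, 0.0]
force: [-0.5, -0.1, 0.8]
opening: 0.0005
time: 5.77
eef_pos: [0.57, 0.0136, 0.0604]
tool_rot: [0.0, 0.776, 0.631, 0.0]
force: [-3.9, -0.4, 8.6]
opening: 0.0007
```

```bash

python3 -m creep '[[[0,0,0,0,0,-0.3,0],[0,0,0,0,0,-0.3,0],[0,0,0,0,0,-0.3,0],[0,0,0,0,0,-0.3,0]]]'
python3 -m creep '[[[0,0,0,-3,0,0,0],[0,0,0,-6,0,0,0],[0,0,0,-9,0,0,0],[0,0,0,-12,0,0,0],[0,0,0,-15,0,0,0]]]'
python3 -m creep '[[[0,0,0,-3,0,0,0],[0,0,0,-6,0,0,0],[0,0,0,-9,0,0,0],[0,0,0,-12,0,0,0],[0,0,0,-15,0,0,0]]]'
python3 -m creep '[[[0,0,0,-2,0,0,0],[0,0,0,-4,0,0,0],[0,0,0,-4,0,0,0]]]'
python3 -m creep '[[[0,0,0,-2,0,0,0],[0,0,0,-4,0,0,0],[0,0,0,-4,0,0,0]]]'
python3 - <<'E'
from h import *
np.set_printoptions(precision=1,suppress=True)
print(loc())
E
```

```text
time: 6.1
eef_pos: [0.57, 0.0136, 0.0604]
tool_rot: [0.0, 0.776, 0.631, 0.0]
force: [-2.1, -0.7, 7.6]
opening: 0.0007
time: 6.52
eef_pos: [0.5675, -0.0006, 0.0604]
tool_rot: [0.0, 0.776, 0.631, 0.001]
force: [1.3, 4.2, 4.7]
opening: 0.0007
time: 6.93
eef_pos: [0.5645, -0.0153, 0.0604]
tool_rot: [0.0, 0.776, 0.631, 0.001]
force: [0.6, 4.2, 4.9]
opening: 0.0004
time: 7.18
eef_pos: [0.5636, -0.0195, 0.0604]
tool_rot: [0.0, 0.776, 0.631, 0.001]
force: [0.4, 2.1, 4.4]
opening: 0.0003
time: 7.43
eef_pos: [0.5627, -0.0233, 0.0604]
tool_rot: [0.0, 0.776, 0.631, 0.001]
force: [0.7, 2.6, 4.8]
opening: -0.0003
[-9.4 47.7  0.4]
```

Still sliding on the rail with 4.8 N. I continue in small steps and watch for the loss of support.

```bash

for i in 1 2 3 4; do python3 -m creep '[[[0,0,0,-1,0,0,0],[0,0,0,-2,0,0,0],[0,0,0,-2,0,0,0]]]' | egrep 'eef|force'; done
python3 - <<'E'
from h import *
np.set_printoptions(precision=1,suppress=True)
print(loc())
E
```

```text
eef_pos: [0.5624, -0.0252, 0.0604]
force: [0.4, 4.1, 5.7]
eef_pos: [0.5619, -0.0272, 0.0603]
force: [0.9, 2.9, 5.8]
eef_pos: [0.5614, -0.0293, 0.0602]
force: [0.8, 4.5, 5.5]
eef_pos: [0.5604, -0.0319, 0.0596]
force: [1.2, -0.9, -0.1]
[-9.9 38.9 -0.4]
```

Support was lost at y' ≈ 39.5 mm, which puts the notch centre at about 33 mm and agrees with the images. I'll centre the fingertip and press.

```bash

python3 -m creep '[[[0,0,0,-2,0,0,0],[0,0,0,-4,0,0,0],[0,0,0,-6,0,0,0],[0,0,0,-6,0,0,0]]]' | egrep 'eef|force'
python3 -m creep '[[[0,0,0,0,0,1,0],[0,0,0,0,0,2,0],[0,0,0,0,0,3,0],[0,0,0,0,0,3,0]]]' | egrep 'eef|force'
python3 -m creep '[[[0,0,0,0,0,1,0],[0,0,0,0,0,2,0],[0,0,0,0,0,2,0]]]' | egrep 'eef|force'
python3 - <<'E'
from h import *
np.set_printoptions(precision=1,suppress=True)
print(loc())
E
```

```text
eef_pos: [0.5592, -0.0378, 0.0597]
force: [0.2, 0.0, 1.2]
eef_pos: [0.5593, -0.0372, 0.0566]
force: [-0.0, 0.4, 1.1]
eef_pos: [0.5594, -0.0373, 0.0549]
force: [-1.3, 0.7, 2.7]
[-9.8 33.4 -5.1]
```

```bash

python3 -m creep '[[[0,0,0,0,0,0.5,0],[0,0,0,0,0,1,0],[0,0,0,0,0,1.5,0],[0,0,0,0,0,1.5,0]]]' | egrep 'eef|force'
python3 -m creep '[[[0,0,0,0,0,0.5,0],[0,0,0,0,0,1,0],[0,0,0,0,0,1.5,0],[0,0,0,0,0,1.8,0],[0,0,0,0,0,1.8,0]]]' | egrep 'eef|force'
```

```text
eef_pos: [0.5594, -0.0373, 0.0534]
force: [-0.7, 0.6, 5.1]
eef_pos: [0.5594, -0.0373, 0.0515]
force: [-2.2, 1.6, 4.6]
```

Pressed about 5 mm. I'll hold it while the lid rises, then look.

```bash

for i in 1 2 3; do python3 -m creep '[[[0,0,0,0,0,0,0],[0,0,0,0,0,0,0],[0,0,0,0,0,0,0],[0,0,0,0,0,0,0],[0,0,0,0,0,0,0]]]' | egrep 'eef|force'; done
cat > v.py <<'E'
from h import *
import sys
a=snapshot("side")["image"][110:220,190:330,::-1];b=snapshot("scene")["image"][160:260,130:310,::-1];
im=np.zeros((600,800,3),np.uint8)
a=cv2.resize(a,None,fx=2.6,fy=2.6,interpolation=2);b=cv2.resize(b,None,fx=3,fy=3,interpolation=2)
im[:a.shape[0],:a.shape[1]]=a;im[290:590,:540]=b
w=snapshot("wrist")["image"][:,:,::-1];im[:288,400:784]=cv2.resize(w,(384,288))
cv2.imwrite("pics/%s.png"%sys.argv[1],im)
E
python3 v.py p2
```

```text
eef_pos: [0.5594, -0.0373, 0.0515]
force: [-1.2, 1.5, 4.5]
eef_pos: [0.5594, -0.0373, 0.0516]
force: [-1.5, 1.5, 5.3]
eef_pos: [0.5594, -0.0373, 0.0515]
force: [-1.3, 2.3, 5.0]
```

View pics/p2.png

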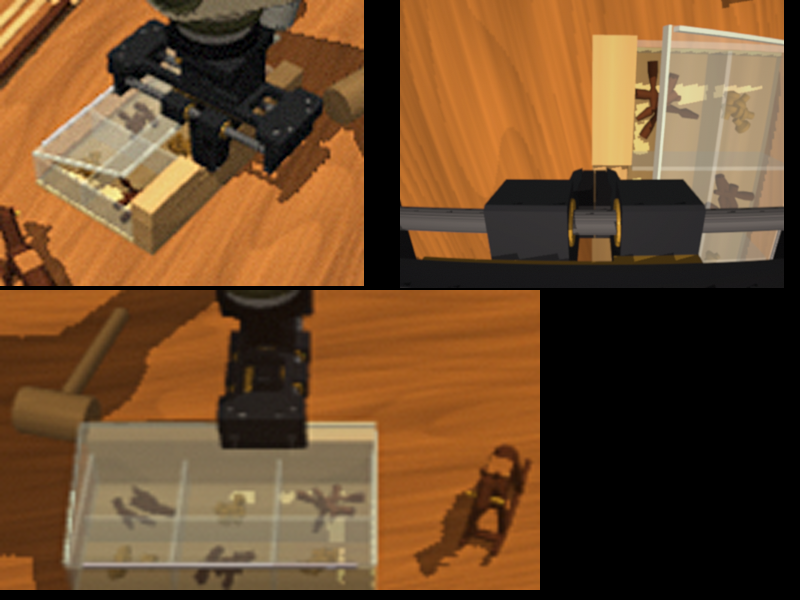

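The lid has sprung up ajar and the finger is clear of it. The horse and mallet have not moved. Now I take the hand up and away to the front.

```bash

python3 -m creep '[[[0,0,0,0,0,-2,0],[0,0,0,0,0,-6,0],[0,0,0,0,-3,-12,0],[0,0,0,0,-6,-20,0],[0,0,0,0,-10,-30,0]]]' | egrep 'eef|force'
python3 -m creep '[[[0,0,0,0,-5,-20,0],[0,0,0,0,-10,-40,0],[0,0,0,0,-15,-65,0],[0,0,0,0,-25,-90,0],[0,0,0,0,-35,-110,0]]]' | egrep 'eef|force'
python3 -m creep '[[[0,0,0,0,-25,-10,0],[0,0,0,0,-50,-10,0],[0,0,0,0,-75,-10,0],[0,0,0,0,-100,-10,0],[0,0,0,0,-110,-10,0]]]' | egrep 'eef|force'
for i in 1 2 3; do python3 -m creep '[[[0,0,0,0,0,0,0],[0,0,0,0,0,0,0],[0,0,0,0,0,0,0],[0,0,0,0,0,0,0],[0,0,0,0,0,0,0]]]' | egrep 'time|force'; done
python3 - <<'E'
from h import *
a=snapshot("side")["image"][80:220,170:390,::-1];b=snapshot("scene")["image"][150:270,85:315,::-1]
im=np.zeros((600,800,3),np.uint8)
a=cv2.resize(a,None,fx=2,fy=2,interpolation=2);b=cv2.resize(b,None,fx=2.6,fy=2.6,interpolation=2)
im[:280,:440]=a;im[285:285+b.shape[0],:b.shape[1]]=b
cv2.imwrite("pics/p3.png",im)
E
```

```text
eef_pos: [0.5492, -0.0354, 0.082]
force: [-0.6, 0.4, 0.4]
eef_pos: [0.5149, -0.0282, 0.1941]
force: [0.4, -0.4, -0.5]
eef_pos: [0.4048, -0.005, 0.2022]
force: [0.9, -0.4, 1.4]
time: 13.17
force: [0.2, 0.6, -0.8]
time: 13.58
force: [0.3, 0.6, 0.7]
time: 14.0
force: [-0.7, 0.5, 0.3]
```

View pics/p3.png

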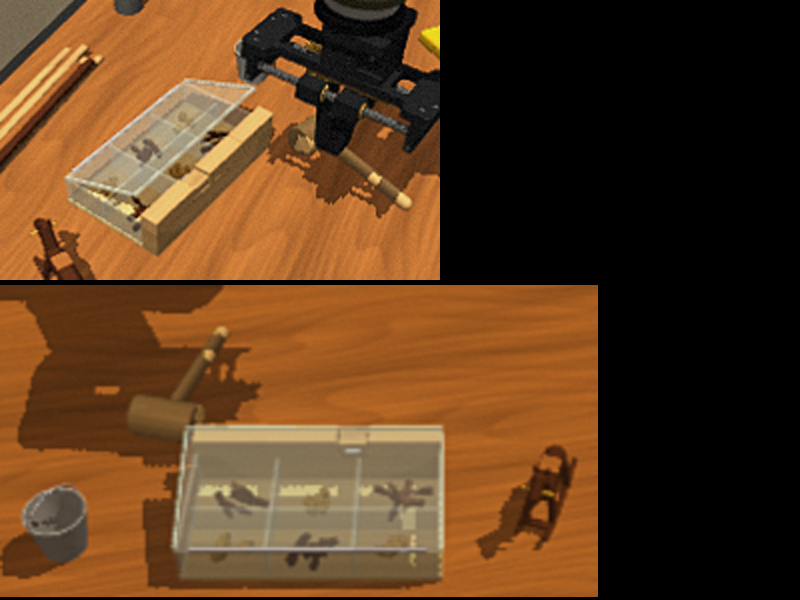

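The lid stands ajar: its front edge shows at crop (187,428) to (443,428), in line with the rail. The catch is visible at (352,438), the arm is clear, and the bucket, horse and mallet are in place. Before handing in, I'll check the angle and object positions numerically.

```bash
python3 - <<'E'
from h import *
s=snapshot("scene")
g=lambda p:np.array(p)/2.6+[85,150]
for t in(0,.28,.35):
    P=[M+X*(.012+.125*(1-np.cos(t)))+Y*y+Z*(-.013+.125*np.sin(t)) for y in(-.125,.125)]
    print(t,cv2.projectPoints(np.array(P),s["rvec"],s["tvec"],np.array([[s["fx"],0,s["cx"]],[0,s["fy"],s["cy"]],[0,0,1.]]),np.array([s["k1"],0,0,0.]))[0].reshape(-1,2).round(1).tolist())
print(g([(187,427),(443,427)] - np.array([0,285])))
a=cv2.imread("pics/scene0.png").astype(int);b=s["image"][:,:,::-1].astype(int)
for n,(u0,u1,v0,v1) in dict(bucket=(90,122,222,262),horse=(280,310,208,252)).items():
    A,B=[cv2.cvtColor(i[v0-8:v1+8,u0-8:u1+8].astype(np.uint8),7-1).astype(np.float32) for i in(a,b)]
    r=cv2.matchTemplate(B,A[8:-8,8:-8],cv2.TM_CCOEFF_NORMED);_,m,_,l=cv2.minMaxLoc(r);print(n,m,l[0]-8,l[1]-8)
sign_off()
E
```

```text
0 [[159.9, 213.4], [255.7, 213.4]]
0.28 [[157.6, 205.4], [255.8, 205.4]]
0.35 [[156.9, 203.9], [255.8, 203.9]]
[[156.92307692 204.61538462]
 [255.38461538 204.61538462]]
bucket 0.9981442093849182 0 0
horse 0.9990133047103882 0 0
the job is handed in; nothing more can be done
```

The parts box is open: the catch was pressed in the notch, the lid sprang up ajar, and the hand is well clear. I handed the job in after about 14 s of the 64 s allowed.

- **Feeling along the rail:** I touched the rail top about 85 mm from its middle, with up to about 8 N. I then slid towards the middle until the support dropped away at about 39 mm. That put the notch centre at about 33 mm, which agrees with the images.
- **Pressing:** I pushed the catch down about 5 mm with about 5 N and held it while the lid rose on its own spring, with the finger clear of the lid edge.
- **Last checks:** In the final view the lid's front edge lies between where it would appear at 0.28 and at 0.35 rad. It is about a pixel from the 0.28 limit, so that reading is coarse. It looks closer to 0.35, with the spring bringing it to its stop. The bucket and horse show zero pixels of shift, and the mallet looks unmoved by eye. The force reading was down to noise, under 1 N.
- **Not measured:** I did not measure that the catch came back up within 1 mm. It only looked raised in the picture.

No check failed or disagreed.

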